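# Clear the detergent tub's lid and hold it open

### The arm

A 7-joint arm with a two-finger parallel gripper is mounted at the origin on the work surface. World frame = base frame: x ahead of the robot, y to its left, z up, the work surface at z = 0. Lengths are in m, angles in rad, forces in N, time in s.
With the tool pointing down it reaches from about 0.425 to 0.925 m from the base axis. Payload 6.8 kg.
Tool frame: the origin (TCP) lies at the very end of the fingers, on their centre line; the grasp point (between the pads) lies 19 mm behind it (grip_point_offset is the distance from the TCP to the grasp point, in m); z points along the fingers, y is the line along which they close (so a half turn about z gives the same grasp; the last joint's range is limited). The gripper opens to 85 mm and grips with 20 to 120 N. Pads are 22 mm wide; open, the fingers measure 114 mm over their backs; the gripper's body (76 mm by 85 mm) begins 54 mm behind the grasp point. The pads swing forward as they close: fully open they stand 13 mm farther back than shut.
Start: joints at [-0.108, 0.477, 0.022, 1.555, -0.011, 1.109, -0.083], TCP at [0.675, 0, 0.231] pointing down, gripper open.
Joint ranges: [-2.96, 2.96], [-0.34, 2.1], [-1.41, 1.46], [0.24, 2.44], [-1.37, 4.51], [0.17, 1.92], [-2.96, 2.96]. Speed limits (rad/s): [2.39, 2.39, 3.14, 3.14, 3.14, 3.14, 3.14].

### API

Orientations are given as a unit quaternion [w, x, y, z].
In Python, from station import * gives the robot as it stands.
- The arm moves only by the tool carry_out, never from a script. Its argument "rows" is text: rows parted by semicolons, each of 4 numbers parted by spaces: the shift along the world's x, y, z in mm, then the turn about the world's z in degrees. In form: dx dy dz yaw; .... A call has 1 to 10 rows; each row shifts and turns the commanded pose from where the row before left it; what a row does not reach is not made up. A row lasts 1/8 s, in which the tool goes at most 62.5 mm and 10.7 degrees, less where a joint would pass 70% of its speed; a pose out of reach is approached as far as the arm can. A call is refused whole if a number of a shift passes 62.5 or a number of a turn 10.7, either way. A call with a gripper value outside its range is refused whole. "claw" is the finger opening in mm, from 0 to 85.4, set as the call begins (left out, the last holds). The fingers move at their own pace and stop on an object; "force" is the grip in N (left out, the last holds). Time passes only in rows, so rows that do not move let the fingers close. It gives the time, the measured TCP pose, the force, the opening and the grip force at its end, in the units of the state.
- get_obs(): the state, without advancing time (a new reading comes with each control period).
- read_camera(name): name is "scene" or "side" or "wrist"; returns a dict with "img" (400x640x3 uint8, blue, green, red), "fov_y" (degrees; the focal length in pixels is half the picture's height over the tangent of half this angle, whatever the lens; pixels are square), "cx", "cy" (the principal point, pixels), "distortion" ([k1, k2, p1, p2, k3] as OpenCV has them; the pictures are not rectified), "world_to_cam" (4x4, takes a point from world to camera coordinates). Camera axes: x right, y up, looking along -z (the intrinsics and any distortion apply to the point x, -y, -z); pixel columns grow to the right and rows downward; lengths in m; the calibration is good to about 2 mm. A picture is of the moment at which its call begins. There is no depth.
- hand_in(): hands the job in; it is judged then, once.
Trained networks look in the newest picture that a camera, given by its name, has taken for a name from the list of things; names that differ only in an ending like _2 or _b are one class to them, and where a whole thing is asked for, a point or a joint stands for the part that bears it (a point fixed in the world has none). Each returns a list of dicts, best first, with "confidence" (0 to 1); they miss things now and then, are a little off and sometimes report something else, mostly with a low value. They report only what shows in the picture. A call takes as long as a camera call.
- recognise(camera, thing): "centre" ([column, row] in pixels, amid what is visible of it).
- outline_of(camera, thing): "pixels" (400x640 bool, what is visible of it) and "centre" ([column, row] in pixels, amid what is visible of it).
- place_of(camera, thing): "centre" ([column, row] in pixels: a listed point, or the origin of a listed thing).
The state is a dict: "t": time; "q": joint angles; "joint_vel": joint speeds; "joint_torque": joint torques, N m; "eef_pos": TCP position; "tool_rot": TCP orientation; "contact_force": force on the tool from outside, world axes, zero at the start; "torque": the same for the moment, N m; "gripper_width": opening from 0.0 (shut) to 1.0 (fully open); "grasp_force": force on a finger pad.
Only numpy, scipy, OpenCV 4.12 (cv2) and the standard library are available. Lean on these libraries where they do the work, as an engineer would, in place of code of your own. Each camera call takes 0.05 s, during which the arm holds its last target. There are 200 camera calls.

### The job

I want to top up the blue detergent tub. Take the jar off its lid and stand it gently on the cork mat, keeping it upright. Then lift the tub's spring-loaded lid by its orange tab until it is 60 degrees open, and finish while holding it there with the gripper: it would snap shut, so do not let go. Leave everything else on the ledge where it is.

Things in the scene. Friction and masses are not known exactly. Their poses are not given: they have to be found in the camera images.
- jar: Closed amber glass jar with a steel screw cap, 130 mm tall, body 56 mm in diameter, 0.2 to 0.4 kg, standing upright on the tub's shut lid, its underside 118 mm above the ledge. Origin: centre of its underside; z runs up to its cap. It can be gripped from above round the top of its body or its cap (cap 50 mm in diameter, 16 tall; body straight up to 100 mm above the underside).
- mat: Round cork mat, 110 mm in diameter and 6 mm thick, fixed to the ledge. Origin: centre of its underside; its top is 6 mm above that.
- tub: Blue plastic tub, 170 (x) by 190 (y) by 110 mm high, fixed to the ledge. Origin: centre of its underside; its front, with the lid's orange tab, faces its own -x; the lid is hinged along its +x top edge, parallel to its y.
- lid (a joint): Angle of the tub's lid in rad: 0 shut, 1.047 at 60 degrees open, at most 1.9. The lid is a white board 8 mm thick, 176 by 196 mm; 0.3 kg, and a weak spring shuts it: about 2 N at the tab holds it at any angle up to 60 degrees, and released it falls shut.
- lid_tab (a point): Middle of the lid's orange tab, which is 28 mm wide (along the tub's y), 12 thick and sticks out 51 mm from the lid's front edge; this point is 28 mm from that edge. Shut, it is 114 mm above the ledge and 118 mm in front (-x) of the tub's centre; it rises on an arc of 203 mm radius about the hinge. Pinched from above along the tub's y, it can turn between the fingers.
- lid_hinge (a point): Middle of the lid's hinge line, which runs along the tub's y: 85 mm behind (+x) the tub's centre and 114 mm above the ledge. The axes turn with the lid.
- funnel: Stainless funnel standing mouth down, 100 mm in diameter, 100 tall. Origin: centre of its underside. Leave alone.
- scoop: White measuring scoop, cup 58 mm across and 36 tall, flat handle to its +y reaching 106 mm from the cup's centre. Origin: under the cup's centre. Leave alone.
- peg1: Green clothes peg lying flat, 75 long (x), 11 wide, 14 high. Origin: centre of its underside. Leave alone.
- peg2: Second green clothes peg, the same. Leave alone.
- softener: White softener bottle with a blue cap, 70 mm in diameter, 190 tall. Origin: centre of its underside. Leave alone.
- soap: Yellow bar of soap, 80 by 55 by 25 mm. Origin: centre of its underside. Leave alone.

How it is judged:
By the outcome, as a careful person would: the job done as asked, in the order asked, and still so for the second after the job is handed in, while the arm keeps its last pose, push and grip.
It also fails if it takes over 54 s, if anything falls off the work surface, if the arm or the gripper's body presses on something with over 40 N, if the wrist force passes 120 N, or if a joint passes its speed limit or range.

## Working session

There is one attempt and no reset: what is moved stays moved. The work goes in short steps, Python scripts to look and compute and a tool call to move; the robot and the scene stay as the last step left them, time stands still between calls to the robot, and variables do not carry over. Pictures are saved under pics/ and viewed, at most 10 in all, crops included, and the job is handed in when it is done.

Besides the shell and the picture viewer there is one more tool, called after "Request:" as name(argument=value, ...) on one line, values as JSON. carry_out: Moves the arm, as the interface text tells. Its arguments: {"type":"object","properties":{"rows":{"type":"string"},"claw":{"type":"number"},"force":{"type":"number"}},"required":["rows"]}

```bash
mkdir -p pics
cat > h.py <<'E'
from station import *
import numpy as np, cv2
def ray(c,uv):
    f=200/np.tan(np.radians(c["fov_y"])/2)
    K=np.array([[f,0,c["cx"]],[0,f,c["cy"]],[0,0,1]])
    p=cv2.undistortPoints(np.array([[uv]],float),K,np.array(c["distortion"],float))[0,0]
    M=np.array(c["world_to_cam"]);R=M[:3,:3];o=-R.T@M[:3,3]
    return o,R.T@np.array([p[0],-p[1],-1.])
def atz(c,uv,z):
    o,d=ray(c,uv);return o+d*(z-o[2])/d[2]
def proj(c,P):
    f=200/np.tan(np.radians(c["fov_y"])/2)
    K=np.array([[f,0,c["cx"]],[0,f,c["cy"]],[0,0,1]])
    M=np.array(c["world_to_cam"]);q=M[:3,:3]@np.array(P)+M[:3,3]
    return cv2.projectPoints(np.array([[q[0],-q[1],-q[2]]]),np.zeros(3),np.zeros(3),K,np.array(c["distortion"],float))[0].ravel()
E
cat > m.py <<'E'
from h import *
import sys
Z=dict(jar=.118,mat=0,tub=0,lid_tab=.114,lid_hinge=.114,funnel=0,scoop=0,peg1=0,softener=0,soap=0)
ims=[]
for n in ["scene","side"]:
    c=read_camera(n);ims.append(c["img"])
    print(n,(-np.array(c["world_to_cam"])[:3,:3].T@np.array(c["world_to_cam"])[:3,3]).round(2))
    for k,z in Z.items():
        for r in place_of(n,k)[:2]:
            print(k,np.round(r["centre"]),round(r["confidence"],2),atz(c,r["centre"],z).round(4)[:2])
    cv2.imwrite(f"pics/{n}0.png",c["img"])
o=get_obs();print(o["t"],o["eef_pos"],o["tool_rot"])
E
python3 m.py
```

```text
scene [1.55 0.54 0.85]
jar [378. 214.] 0.73 [0.5768 0.1816]
mat [284. 214.] 0.9 [ 0.5923 -0.1473]
tub [373. 248.] 0.74 [0.5894 0.1841]
lid_tab [389. 198.] 0.7 [0.469  0.1744]
lid_hinge [355. 233.] 0.84 [0.6876 0.1618]
funnel [480. 272.] 0.55 [0.5241 0.492 ]
scoop [282. 258.] 0.82 [ 0.7781 -0.0269]
scoop [369. 248.] 0.42 [0.5958 0.1738]
peg1 [328. 195.] 0.45 [ 0.4047 -0.0795]
softener [214. 184.] 0.68 [ 0.5678 -0.4792]
softener [355. 229.] 0.17 [0.5376 0.0961]
soap [269. 168.] 0.64 [ 0.3616 -0.3752]
side [-0.23 -0.87  0.77]
jar [293. 179.] 0.94 [0.5862 0.1808]
mat [356. 242.] 0.87 [ 0.5952 -0.1382]
tub [297. 209.] 0.82 [0.5819 0.1562]
tub [359. 304.] 0.72 [ 0.3975 -0.3431]
lid_tab [267. 193.] 0.77 [0.4529 0.1572]
lid_hinge [313. 172.] 0.62 [0.6847 0.1818]
funnel [238. 185.] 0.52 [0.5182 0.4742]
scoop [370. 210.] 0.77 [ 0.7882 -0.0257]
peg1 [274. 234.] 0.54 [0.4166 0.0768]
peg1 [300. 256.] 0.47 [ 0.4077 -0.078 ]
softener [441. 300.] 0.7 [ 0.5765 -0.4799]
soap [363. 305.] 0.82 [ 0.3997 -0.3536]
1.1 [ 6.75028697e-01 -5.83233912e-06  2.31297659e-01] [7.42425875e-06 7.07114114e-01 7.07099448e-01 1.83878044e-05]
```

View images.

View pics/scene0.png

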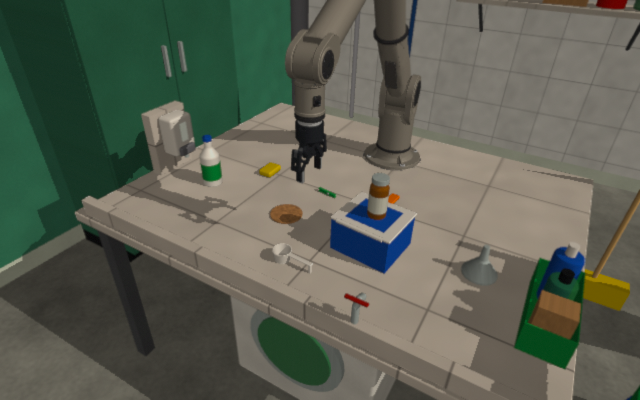

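View pics/side0.png

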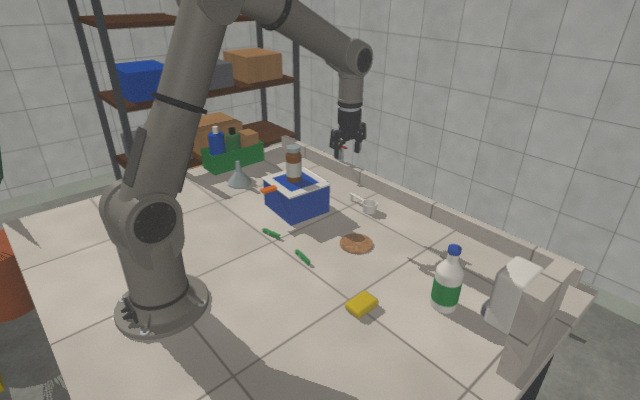

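```bash
cat > fit.py <<'E'
from h import *
from scipy.optimize import minimize
def get(n,k):
    r=outline_of(n,k); 
    return (r[0]["pixels"],r[0]["confidence"]) if r else (np.zeros((400,640),bool),0)
def box(x0,x1,y0,y1,z0,z1): return [[x,y,z] for x in(x0,x1) for y in(y0,y1) for z in(z0,z1)]
def cyl(r,z0,z1): return [[r*np.cos(a),r*np.sin(a),z] for a in np.arange(0,6.28,.3) for z in(z0,z1)]
def sil(c,parts,p):
    C,S=np.cos(p[2]),np.sin(p[2]); m=np.zeros((1600,2560),np.uint8)
    for P in parts:
        pts=np.array([proj(c,[p[0]+C*a-S*b,p[1]+S*a+C*b,z]) for a,b,z in P])
        h=cv2.convexHull(((pts+.5)*4-.5).round().astype(np.int32)); cv2.fillConvexPoly(m,h,1)
    return cv2.resize(m.astype(np.float32),(640,400),interpolation=cv2.INTER_AREA)
def fit(views,parts,p0,yaw=True):
    # views: list of (c,mask,ignore)
    def cost(p):
        q=[p[0],p[1],p[2]*10 if yaw else 0]
        return sum(np.abs(sil(c,parts,q)-m)[~ig].sum()/max(m.sum(),1) for c,m,ig in views)
    s=[[p0[0],p0[1],p0[2]/10]]
    s=np.array(s+[s[0]+np.eye(3)[i]*.012 for i in range(3 if yaw else 2)]) if yaw else np.array([p0[:2],[p0[0]+.012,p0[1]],[p0[0],p0[1]+.012]])
    r=minimize(cost,s[0],method="Nelder-Mead",options=dict(initial_simplex=s,maxfev=120,xatol=1e-4,fatol=1e-4))
    p=r.x.copy(); 
    if yaw:p[2]*=10
    return p,r.fun
TUB=[box(-.085,.085,-.095,.095,0,.11),box(-.088,.088,-.098,.098,.11,.118)]
TAB=[box(-.139,-.088,-.014,.014,.108,.12)]
E
cat > a.py <<'E'
from fit import *
V={}
for n in["scene","side"]:
    c=read_camera(n);V[n]=(c,{k:get(n,k) for k in["tub","lid","lid_tab","jar","mat"]})
    for k,(m,cf) in V[n][1].items(): 
        if m.any(): ys,xs=np.nonzero(m);print(n,k,round(cf,2),m.sum(),xs.min(),xs.max(),ys.min(),ys.max())
D=lambda m:cv2.dilate(m.astype(np.uint8),np.ones((3,3)))>0
def views(ks,ns=("scene","side"),ign=()):
    o=[]
    for n in ns:
        c,d=V[n]; m=np.any([d[k][0] for k in ks],0); ig=np.zeros_like(m)
        for k in ign: ig|=D(d[k][0])
        o.append((c,m.astype(float),ig))
    return o
for ns in (("scene","side"),("scene",),("side",)):
    print(ns,"jar",fit(views(["jar"],ns),[cyl(.028,.118,.218),cyl(.025,.218,.248)],[.58,.181,0],False))
    print("tub+lid",fit(views(["tub","lid"],ns,["jar"]),TUB+TAB,[.585,.175,0]))
    print("mat",fit(views(["mat"],ns),[cyl(.055,0,.006)],[.594,-.143,0],False))
E
python3 a.py
```

```text
scene tub 0.65 4323 330 415 192 272
scene lid 0.94 2103 332 415 192 242
scene lid_tab 0.95 2118 331 416 193 242
scene jar 0.89 846 368 389 173 219
scene mat 0.68 539 270 302 204 223
side tub 0.83 2728 261 330 167 224
side lid 0.78 1105 261 329 168 197
side lid_tab 0.74 1161 261 330 167 198
side jar 0.9 567 286 301 144 182
side mat 0.69 499 340 371 233 252
('scene', 'side') jar (array([0.58763178, 0.17990531]), np.float64(0.17567732372696912))
tub+lid (array([ 0.58839205,  0.17144205, -0.10992006]), np.float64(0.0884797017278455))
mat (array([ 0.58686978, -0.1426104 ]), np.float64(0.20759143518948844))
('scene',) jar (array([0.57775916, 0.1774397 ]), np.float64(0.062130614657210405))
tub+lid (array([ 0.58366088,  0.17122036, -0.10521197]), np.float64(0.0291998861047836))
mat (array([ 0.58468421, -0.14266432]), np.float64(0.04568645640074211))
('side',) jar (array([0.58630257, 0.17669143]), np.float64(0.0513668430335097))
tub+lid (array([ 0.59171836,  0.1712096 , -0.09576015]), np.float64(0.03262450018175209))
mat (array([ 0.59138892, -0.13941003]), np.float64(0.11172344689378758))
```

Request:
carry_out(rows="0 0 30 0;-10 20 25 0;-12 22 20 0;-12 22 20 0;-12 22 20 0;-12 22 15 0;-12 22 10 0;-12 22 5 0;-11 22 0 0;0 0 0 0", claw=85)

```text
t: 2.95
eef_pos: [0.5811, 0.1763, 0.3765]
tool_rot: [-0.0, 0.706, 0.709, 0.0]
contact_force: [0.8, 0.5, -0.8]
gripper_width: 1.0
grasp_force: 0.0
```

```bash
cat > b.py <<'E'
from fit import *
import sys
n="wrist";c=read_camera(n);cv2.imwrite("pics/"+sys.argv[1],c["img"])
M=np.array(c["world_to_cam"]);print("cam",(-M[:3,:3].T@M[:3,3]).round(3),get_obs()["eef_pos"].round(4) if hasattr(get_obs()["eef_pos"],"round") else get_obs()["eef_pos"])
for k,z in dict(jar=.118,lid_tab=.114,lid_hinge=.114,mat=0,tub=0,peg1=0).items():
    for r in place_of(n,k)[:2]: print(k,np.round(r["centre"]),round(r["confidence"],2),atz(c,r["centre"],z).round(4)[:2])
J,cj=get(n,"jar");L,cl=get(n,"lid");print(cj,J.sum(),cl,L.sum())
D=lambda m:cv2.dilate(m.astype(np.uint8),np.ones((5,5)))>0
if J.sum()>100: print("jar",fit([(c,J.astype(float),np.zeros_like(J))],[cyl(.028,.118,.218),cyl(.025,.218,.248)],[.582,.177,0],False))
if L.sum()>100: print("lid",fit([(c,L.astype(float),D(J))],TUB[1:]+TAB,[.588,.171,-.105]))
E
python3 b.py w1.png
```

```text
cam [0.581 0.254 0.518] [0.5818 0.1744 0.3764]
jar [324. 157.] 0.61 [0.5857 0.1768]
jar [224. 152.] 0.43 [0.4716 0.1821]
lid_hinge [397. 171.] 0.86 [0.6718 0.1607]
mat [322. 325.] 0.72 [ 0.5869 -0.141 ]
tub [323. 148.] 0.83 [0.5855 0.1677]
peg1 [210. 204.] 0.81 [0.4112 0.0806]
0.77 4063 0.68 22451
jar (array([0.58337092, 0.17913041]), np.float64(0.05448560177208959))
lid (array([ 0.58719979,  0.17153055, -0.09107398]), np.float64(0.03797715023829674))
```

View pics/w1.png

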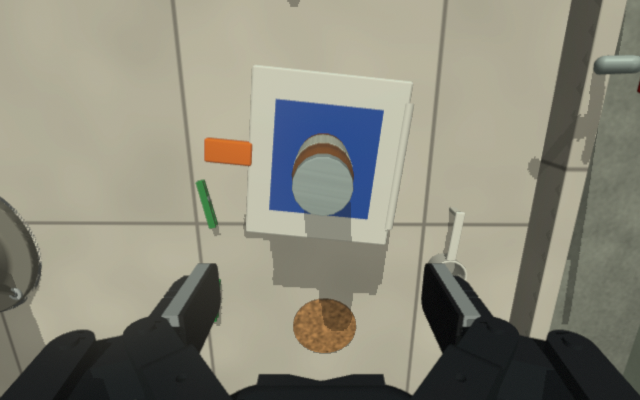

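Request:
carry_out(rows="2 2 -24 0;0 0 -26 0;0 0 -26 0;0 0 -26 0;0 0 -26 0;0 0 -26 0;0 0 -20 0;0 0 -12 0;0 0 0 0;0 0 0 0", force=40)

```text
t: 4.65
eef_pos: [0.5846, 0.1762, 0.1912]
tool_rot: [0.0, 0.707, 0.707, 0.001]
contact_force: [0.8, 0.1, -0.5]
gripper_width: 0.997
grasp_force: 0.0
```

Request:
carry_out(rows="0 0 0 0;0 0 0 0;0 0 0 0;0 0 0 0;0 0 0 0;0 0 0 0;0 0 0 0;0 0 0 0", claw=45, force=40)

```text
t: 5.65
eef_pos: [0.5842, 0.1762, 0.1911]
tool_rot: [0.0, 0.707, 0.707, 0.0]
contact_force: [-2.8, -0.5, 5.3]
gripper_width: 0.635
grasp_force: 45.1
```

Request:
carry_out(rows="0 0 5 0;0 0 10 0;0 0 15 0;0 0 15 0;0 0 10 0;0 -10 0 0;0 -20 0 0;0 -25 0 0;0 -25 0 0;0 -25 0 0")

```text
t: 6.9
eef_pos: [0.5834, 0.0679, 0.2445]
tool_rot: [-0.0, 0.708, 0.706, -0.001]
contact_force: [0.2, -0.4, -3.3]
gripper_width: 0.639
grasp_force: 44.2
```

Request:
carry_out(rows="1 -25 0 0;1 -25 0 0;1 -25 0 0;1 -25 0 0;0 -25 0 0;0 -25 0 0;0 -25 0 0;0 -20 0 0;0 -14 0 0;0 -5 0 0")

```text
t: 8.15
eef_pos: [0.5877, -0.1441, 0.2451]
tool_rot: [-0.0, 0.708, 0.707, -0.0]
contact_force: [-0.4, -0.4, -3.4]
gripper_width: 0.633
grasp_force: 44.2
```

Request:
carry_out(rows="0 0 -15 0;0 0 -25 0;0 0 -25 0;0 0 -25 0;0 0 -15 0;0 0 -10 0;0 0 0 0;0 0 0 0")

```text
t: 9.15
eef_pos: [0.5887, -0.1431, 0.1311]
tool_rot: [0.001, 0.707, 0.707, 0.0]
contact_force: [-0.2, 0.1, -2.9]
gripper_width: 0.634
grasp_force: 44.1
```

```bash
cat > c.py <<'E'
from fit import *
from scipy.optimize import minimize
V=[]
o=get_obs();print(o["eef_pos"],o["contact_force"])
for n in["scene","side"]:
    c=read_camera(n);J,cf=get(n,"jar");print(n,cf,J.sum());V.append((c,J.astype(float)));cv2.imwrite(f"pics/{n}1.png",c["img"])
    print([(r["confidence"],np.round(r["centre"])) for r in place_of(n,"jar")[:1]],"pred on mat",proj(c,[.587,-.141,.057]))
    crop=c["img"][150:300,230:430] if n=="scene" else c["img"][120:280,260:440]
    cv2.imwrite(f"pics/{n}1c.png",cv2.resize(crop,None,fx=3,fy=3))
E
python3 c.py
```

```text
[ 0.58869337 -0.14307122  0.13112931] [-0.22485319  0.10239803 -2.89990778]
scene 0.97 501
[(0.87, array([285., 200.]))] pred on mat [285.62673222 200.41110851]
side 0.76 532
[(0.66, array([353., 233.]))] pred on mat [355.51586141 229.19300671]
```

View pics/scene1c.png

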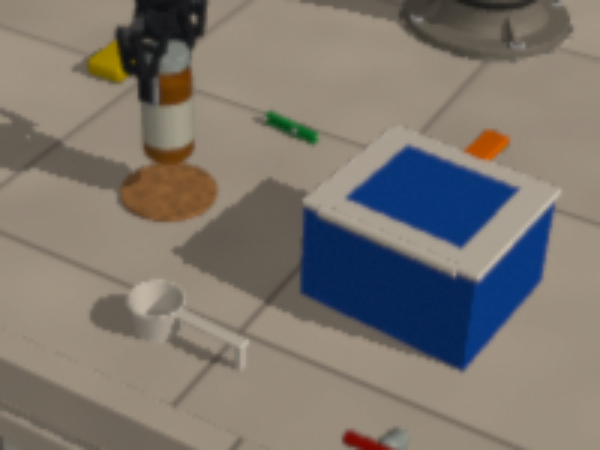

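The jar (crop 170,100) hangs upright over the mat (168,190), and the tub lid is clear. Next I lower it gently.

Request:
carry_out(rows="0 0 -10 0;0 0 -15 0;0 0 -10 0;0 0 -6 0;0 0 -3 0;0 0 -2 0;0 0 -2 0;0 0 0 0")

```text
t: 10.45
eef_pos: [0.588, -0.143, 0.0824]
tool_rot: [0.0, 0.707, 0.707, 0.0]
contact_force: [0.4, -0.4, -3.6]
gripper_width: 0.639
grasp_force: 44.2
```

Request:
carry_out(rows="0 0 -1 0;0 0 -1 0;0 0 0 0")

```text
t: 10.82
eef_pos: [0.588, -0.143, 0.0803]
tool_rot: [-0.0, 0.707, 0.707, -0.0]
contact_force: [-0.0, 0.6, -3.5]
gripper_width: 0.639
grasp_force: 44.2
```

Request:
carry_out(rows="0 0 -1 0;0 0 0 0")

```text
t: 11.08
eef_pos: [0.5881, -0.1431, 0.0799]
tool_rot: [0.0, 0.707, 0.707, 0.0]
contact_force: [-2.0, 0.2, 3.8]
gripper_width: 0.639
grasp_force: 44.9
```

Request:
carry_out(rows="0 0 -0.7 0;0 0 0 0")

```text
t: 11.32
eef_pos: [0.5881, -0.1432, 0.0799]
tool_rot: [0.0, 0.707, 0.707, 0.0]
contact_force: [-4.4, 0.3, 9.4]
gripper_width: 0.637
grasp_force: 45.6
```

Request:
carry_out(rows="0 0 1 0;0 0 0 0")

```text
t: 11.58
eef_pos: [0.5881, -0.1431, 0.0799]
tool_rot: [0.0, 0.707, 0.707, 0.0]
contact_force: [-2.6, 0.8, 3.0]
gripper_width: 0.641
grasp_force: 45.0
```

Request:
carry_out(rows="0 0 0 0;0 0 0 0;0 0 0 0;0 0 0 0;0 0 0 0;0 0 0 0", claw=85)

```text
t: 12.32
eef_pos: [0.588, -0.143, 0.0796]
tool_rot: [0.0, 0.707, 0.707, 0.0]
contact_force: [1.2, 0.1, -0.9]
gripper_width: 0.997
grasp_force: 0.0
```

Request:
carry_out(rows="0 0 10 0;0 0 20 0;0 0 25 0;0 0 30 0;0 0 30 0;0 0 30 0;0 0 30 0;0 0 25 0;0 0 0 0")

```text
t: 13.45
eef_pos: [0.5892, -0.1433, 0.2824]
tool_rot: [0.002, 0.707, 0.707, 0.002]
contact_force: [0.0, 0.8, -0.8]
gripper_width: 0.998
grasp_force: 0.0
```

```bash
cat > d.py <<'E'
from fit import *
V=[];W=[];ims=[]
D=lambda m:cv2.dilate(m.astype(np.uint8),np.ones((3,3)))>0
for n in["scene","side","wrist"]:
    c=read_camera(n);J,cf=get(n,"jar");L,cl=get(n,"lid");T,ct=get(n,"tub");M,cm=get(n,"mat")
    print(n,cf,cl,ct,J.sum(),L.sum(),T.sum());Z=np.zeros_like(J)
    if J.sum()>100:print("jar",fit([(c,J.astype(float),Z)],[cyl(.028,.006,.106),cyl(.025,.106,.136)],[.587,-.141,0],False))
    if M.sum()>100:print("mat",fit([(c,M.astype(float),D(J))],[cyl(.055,0,.006)],[.587,-.141,0],False))
    if L.sum()>100:print("lid",fit([(c,L.astype(float),Z)],TUB[1:]+TAB,[.588,.171,-.1]))
    if n!="side":ims.append(c["img"])
cv2.imwrite("pics/d.png",np.vstack([cv2.resize(i[80:320],(640,240)) for i in ims]))
print(get_obs()["q"])
E
python3 d.py
```

```text
scene 0.79 0.9 0 643 2656 0
jar (array([ 0.58156625, -0.14260236]), np.float64(0.06444401244167963))
mat (array([ 0.58491496, -0.14174242]), np.float64(0.05025584795321637))
lid (array([ 0.58500084,  0.17043072, -0.09800802]), np.float64(0.03407379518072289))
side 0.77 0.89 0.82 682 1395 2970
jar (array([ 0.59142234, -0.14260802]), np.float64(0.05727639296187683))
mat (array([ 0.59175395, -0.14143023]), np.float64(0.20892857142857144))
lid (array([ 0.58929388,  0.16781161, -0.0950171 ]), np.float64(0.04879032258064516))
wrist 0.96 0 0.36 3741 0 404
jar (array([ 0.58783975, -0.14056504]), np.float64(0.03241112002138466))
mat (array([ 0.5895182 , -0.14153372]), np.float64(0.03287593984962406))
[ 0.07619728  0.32062839  0.0759779   1.67752219 -0.02628473  1.14441902
  0.15917448]
```

View pics/d.png

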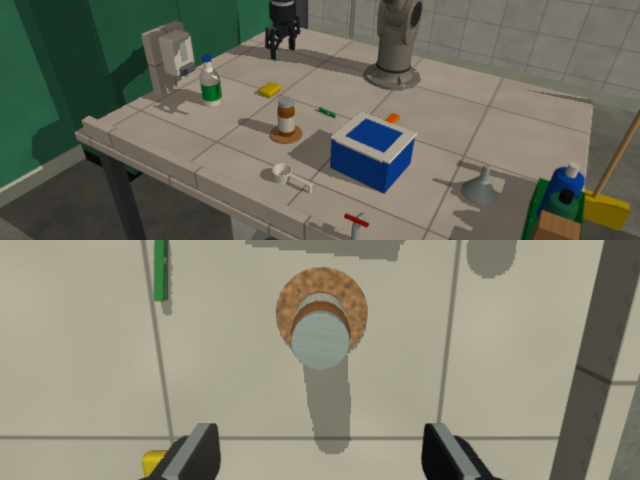

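The jar stands upright and centred on the mat (wrist view, about 321,310). The lid is free. Now to the tab, turning 84.4 degrees.

Request:
carry_out(rows="-4 12 0 8;-8 25 0 10;-10 25 0 10;-10 30 0 10;-10 30 0 10;-10 30 0 10;-10 30 0 10;-10 30 0 10;-10 30 0 6.4;-10 25 0 0")

```text
t: 15.45
eef_pos: [0.4956, 0.1252, 0.2798]
tool_rot: [0.0, 0.048, 0.999, 0.0]
contact_force: [0.4, -0.2, -0.4]
gripper_width: 0.995
grasp_force: 0.0
```

Request:
carry_out(rows="-10 25 0 0;-10 20 -10 0;-10 10 -20 0;0 3 -20 0;0 0 -10 0;0 0 0 0;0 0 0 0")

```text
t: 16.32
eef_pos: [0.4666, 0.1819, 0.2203]
tool_rot: [0.001, 0.049, 0.999, 0.0]
contact_force: [-0.1, 0.6, 0.3]
gripper_width: 0.993
grasp_force: 0.0
```

```bash
cat > e.py <<'E'
from fit import *
from scipy.spatial.transform import Rotation as R
o=get_obs();q=np.array(o["tool_rot"]);y=R.from_quat(q[[1,2,3,0]]).as_matrix()[:,1];print(o["eef_pos"],np.degrees(np.arctan2(y[1],y[0])),o["q"])
for n in["wrist","scene","side"]:
    c=read_camera(n);L,cl=get(n,"lid");print(n,cl,L.sum())
    for r in place_of(n,"lid_tab")[:1]: print(r["centre"],r["confidence"],atz(c,r["centre"],.114)[:2])
    if L.sum()>100 and n!="wrist":print("lid",fit([(c,L.astype(float),np.zeros_like(L))],TUB[1:]+TAB,[.588,.171,-.1]))
    if n=="wrist":
        cv2.imwrite("pics/e.png",c["img"]);h=cv2.cvtColor(c["img"],cv2.COLOR_BGR2HSV)
        m=cv2.inRange(h,(5,180,120),(18,255,255));k,lab,st,ce=cv2.connectedComponentsWithStats(m);i=1+st[1:,4].argmax()
        (p,s,a)=cv2.minAreaRect(np.argwhere(lab==i)[:,::-1].astype(np.float32));print("tab",p,s,a,atz(c,p,.119)[:2])
        for b in cv2.boxPoints((p,s,a)):print(atz(c,b,.12)[:2].round(4))
E
python3 e.py
```

```text
[0.46661547 0.18194265 0.22033442] 84.36325878886124 [-0.19221076  0.22470342 -0.34917312  1.95789871  0.09254275  0.97296165
  0.88703755]
wrist 0.64 34914
tab (322.0, 205.5) (69.0, 36.0) 90.0 [0.47227194 0.18276488]
[0.4452 0.1727]
[0.4477 0.1978]
[0.5004 0.1936]
[0.4978 0.1668]
scene 0.81 2494
[391.8, 199.0] 0.63 [0.47294928 0.1841498 ]
lid (array([ 0.58314315,  0.16989522, -0.11520025]), np.float64(0.06483059342421812))
side 0 0
[267.7, 191.2] 0.96 [0.46253253 0.16728997]
```

View pics/e.png

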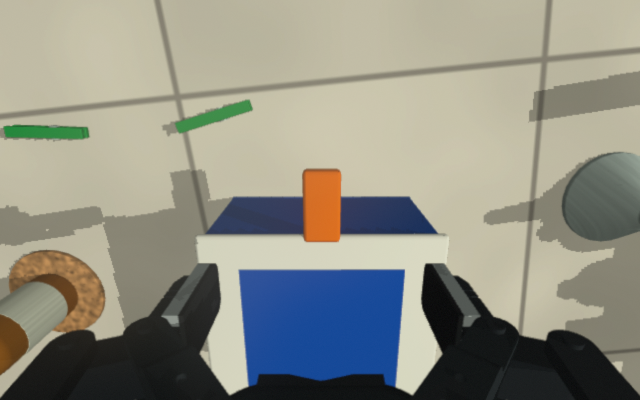

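Request:
carry_out(rows="0 0 -15 0;0 0 -25 0;0 0 -25 0;0 0 -20 0;0 0 -15 0;0 0 -12 0;0 0 -8 0;0 0 -3 0;0 0 0 0")

```text
t: 17.9
eef_pos: [0.4662, 0.1821, 0.0968]
tool_rot: [0.0, 0.049, 0.999, 0.0]
contact_force: [-0.2, 0.3, -0.1]
gripper_width: 0.999
grasp_force: 0.0
```

Request:
carry_out(rows="0 0 0 0;0 0 0 0;0 0 0 0;0 0 0 0;0 0 0 0;0 0 0 0;0 0 0 0;0 0 0 0;0 0 0 0;0 0 0 0", claw=18, force=40)

```text
t: 19.15
eef_pos: [0.4662, 0.1826, 0.0967]
tool_rot: [0.0, 0.049, 0.999, 0.0]
contact_force: [0.5, 5.2, 1.0]
gripper_width: 0.316
grasp_force: 44.9
```

Request:
carry_out(rows="0.2 0 9 0;0.6 0 9 0;1 -0.1 9 0;1.3 -0.1 8.8 0;3.9 -0.4 17.5 0;0 0 0 0")

```text
t: 19.9
eef_pos: [0.4735, 0.1819, 0.1503]
tool_rot: [0.001, 0.049, 0.999, 0.001]
contact_force: [2.4, 6.1, -3.5]
gripper_width: 0.317
grasp_force: 44.0
```

Request:
carry_out(rows="5.4 -0.5 17.2 0;6.9 -0.7 16.6 0;8.3 -0.8 15.9 0;0 0 0 0")

```text
t: 20.4
eef_pos: [0.4937, 0.1799, 0.1994]
tool_rot: [0.0, 0.049, 0.999, 0.001]
contact_force: [1.4, 5.5, -3.9]
gripper_width: 0.319
grasp_force: 44.1
```

```bash
cat > g.py <<'E'
from fit import *
from scipy.optimize import minimize
import sys
o=get_obs();print(o["eef_pos"],o["contact_force"],o["grasp_force"],o["t"])
def parts(th):
    C,S=np.cos(th),np.sin(th);out=[]
    for b in TUB[1:]+TAB:
        out.append([[.085+C*(a-.085)+S*(z-.114),y,.114-S*(a-.085)+C*(z-.114)] for a,y,z in b])
    return out
P=[.587,.170,-.1]
for n in["scene","side"]:
    c=read_camera(n);L,cl=get(n,"lid");print(n,round(cl,2),L.sum())
    for r in place_of(n,"lid_tab")[:1]: print("tab",r["centre"],r["confidence"])
    if L.sum()>100:
        ths=np.radians(np.arange(0,80,1.));e=[np.abs(sil(c,parts(t),P)-L).sum() for t in ths];i=int(np.argmin(e));print("angle",np.degrees(ths[i]),e[i])
    if len(sys.argv)>1 and n=="side":cv2.imwrite("pics/"+sys.argv[1],cv2.resize(c["img"][60:260,180:400],None,fx=2.7,fy=2.7))
E
python3 g.py g1.png
```

```text
[0.49372944 0.17992039 0.19944441] [ 1.36497525  5.48632064 -3.90774576] 44.14133012294769 20.4
scene 0.58 3832
tab [394.0, 174.0] 0.9
angle 29.000000000000004 180.125
side 0.6 499
angle 29.999999999999996 157.875
```

View pics/g1.png

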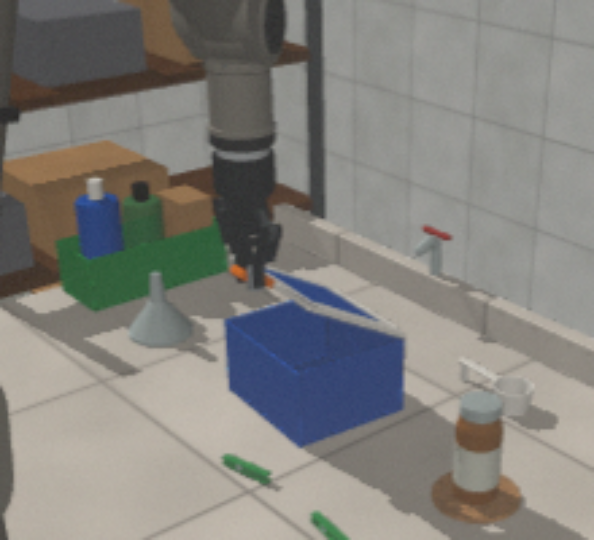

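The lid is about 30 degrees open with the tab held in the fingers (crop 250,275), and the jar still stands upright (478,460). I continue along the arc.

Request:
carry_out(rows="9.7 -0.9 15.2 0;10.8 -1.1 14.2 0;12 -1.2 13.3 0;13.2 -1.3 12.1 0;0 0 0 0")

```text
t: 21.32
eef_pos: [0.5388, 0.1755, 0.2533]
tool_rot: [-0.001, 0.049, 0.999, 0.0]
contact_force: [-0.4, 5.1, -2.4]
gripper_width: 0.317
grasp_force: 45.1
```

Request:
carry_out(rows="7 -0.7 5.6 0;7.1 -0.7 5.3 0;7.5 -0.8 5 0;7.6 -0.7 4.7 0;0 0 0 0;0 0 0 0;0 0 0 0")

```text
t: 22.2
eef_pos: [0.5664, 0.1728, 0.2728]
tool_rot: [-0.002, 0.048, 0.999, -0.0]
contact_force: [-0.9, 5.3, -2.3]
gripper_width: 0.323
grasp_force: 45.6
```

```bash
python3 g.py g2.png
```

```text
[0.56641454 0.17282322 0.27279481] [-0.88212391  5.33043964 -2.32417728] 45.55637240409851 22.2
scene 0.55 4211
tab [383.4, 158.2] 0.83
angle 55.0 319.0625
side 0.79 768
tab [289.6, 140.5] 0.86
angle 58.00000000000001 95.0625
```

View pics/g2.png

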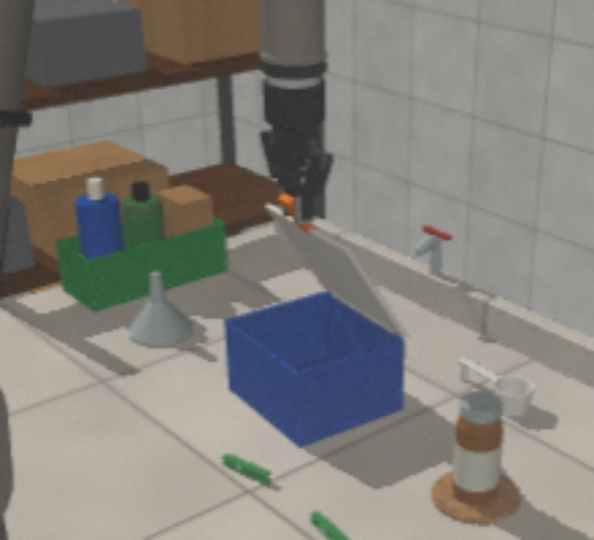

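Request:
carry_out(rows="1.6 -0.2 1 0;0 0 0 0;0 0 0 0;0 0 0 0;0 0 0 0")

```text
t: 23.12
eef_pos: [0.5676, 0.1727, 0.2735]
tool_rot: [-0.003, 0.048, 0.999, -0.0]
contact_force: [-2.4, 6.3, -3.2]
gripper_width: 0.318
grasp_force: 45.6
```

```bash
python3 -c "
from station import *
print(get_obs()['eef_pos'],get_obs()['grasp_force']);print(hand_in())"
```

```text
[0.56756614 0.17271413 0.27350629] 45.55932641029358
the job is handed in; nothing more can be done
None
```

The jar stands upright on the cork mat, and the gripper is holding the tub's lid at about 60 degrees by the arm's motion (camera fits before the last small lift read 55 and 58); I handed the job in at about 23 s and got no verdict back.

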